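# Open the drying cabinet and rack the samples in its door

### The arm

A 6-joint arm with a two-finger parallel gripper is mounted at the origin on the work surface. World frame = base frame: x ahead of the robot, y to its left, z up, the work surface at z = 0. Lengths are in m, angles in degrees, forces in N, time in s.
With the tool pointing down it reaches from about 0.425 to 0.95 m from the base axis. Payload 14.7 kg.
Tool frame: the origin (TCP) lies on the centre line of the jaws, within the pads' length; the fingertips stand ctrl.tips_ahead ahead of it and the grasp point (between the pads) lies 6 mm ahead of it (ctrl.tips_ahead is the distance from the TCP to the fingertips, in m); z points along the fingers, y is the line along which they close (so a half turn about z gives the same grasp; the last joint's range is limited). The gripper opens to 85 mm and grips with 20 to 120 N. Pads are 22 mm wide; open, the fingers measure 114 mm over their backs; the gripper's body (76 mm by 85 mm) begins 54 mm behind the grasp point. The pads swing forward as they close: fully open they stand 13 mm farther back than shut.
Start: joints at [-77.842, 27.513, 91.461, -0, 61.026, -2.67], TCP at [0.166, -0.628, 0.256] pointing down, gripper open.
Joint ranges: [-157.49, 157.49], [-46.99, 117.5], [13.45, 153.17], [-89.5, 269.5], [5.16, 153.95], [-167.48, 167.48]. Speed limits (degrees/s): [108.29, 108.29, 136.94, 172.46, 172.46, 172.46].

### API

Orientations are given as a 3x3 rotation matrix whose columns are the frame's x, y, z axes.
In Python, from bench import ctrl gives the robot as it stands. The module is installed in compiled form; this text tells all that it offers.
- The arm moves only by the shell command python3 -m pendant 'ROWS' [OPENING] [FORCE]. ROWS is JSON, a list of rows, each a list of 2 entries, a list of its own where there are three numbers: the shift along the tool's x, y, z in units of 0.05 m (1.0 is 0.05 m), then the turn, a rotation vector about the tool's x, y, z in units of 5 degrees (1.0 is 5 degrees). In form: [[[dx, dy, dz], [wx, wy, wz]], ...]. A call has 1 to 10 rows; each row shifts and turns the commanded pose from where the row before left it, along the tool's axes as they then stand; what a row does not reach is not made up. A row lasts 1/8 s, in which the tool goes at most 62.5 mm and 10.7 degrees, less where a joint would pass 70% of its speed; a pose out of reach is approached as far as the arm can. A call with a number of a shift or a turn outside -1 to 1 is refused whole. A call with a gripper value outside its range is refused whole. OPENING is the opening, from 0 (shut) to 1 (fully open), set as the call begins (- or left out, the last holds). The fingers move at their own pace and stop on an object; FORCE is the grip in N (left out, the last holds). Time passes only in rows, so rows that do not move let the fingers close. It gives the time, the measured TCP pose, the force, the opening and the grip force at its end, in the units of the state.
- ctrl.get_obs(): the state, without advancing time (a new reading comes with each control period).
- ctrl.snapshot(name): name is "scene" or "top"; returns the picture (400x640x3 uint8, red, green, blue); there is no depth.
- ctrl.camera_params(name): a dict with "fx", "fy", "cx", "cy" (pixels), "cam_to_world" (4x4, takes a point from camera to world coordinates). Camera axes: x right, y down, z forward; pixel columns grow to the right and rows downward; lengths in m; the calibration is good to about 2 mm. A picture is of the moment at which its call begins. camera_params takes no time and is no camera call.
- ctrl.job_done(): hands the job in; it is judged then, once.
Trained networks look in the newest picture that a camera, given by its name, has taken for a name from the list of things; names that differ only in an ending like _2 or _b are one class to them, and where a whole thing is asked for, a point or a joint stands for the part that bears it (a point fixed in the world has none). Each returns a list of dicts, best first, with "p" (0 to 1); they miss things now and then, are a little off and sometimes report something else, mostly with a low value. They report only what shows in the picture. A call takes as long as a camera call. They do not tell look-alikes from the thing itself.
- ctrl.boxes_of(camera, name): "position" ([column, row] as shares, 0 to 1, of the picture: columns of its width, rows of its height, amid what is visible of it).
- ctrl.cut_out(camera, name): "mask" (400x640 bool, what is visible of it) and "position" ([column, row] as shares, 0 to 1, of the picture: columns of its width, rows of its height, amid what is visible of it).
The state is a dict: "time": time; "qpos": joint angles; "dq": joint speeds; "effort": joint torques, N m; "eef_pos": TCP position; "eef_rot": TCP orientation; "force": force on the tool from outside, world axes, zero at the start; "ft_torque": the same for the moment, N m; "width": finger opening in m; "grip_force": force on a finger pad.
Only numpy, scipy, OpenCV 4.12 (cv2) and the standard library are available. Lean on these libraries where they do the work, as an engineer would, in place of code of your own. Each camera call takes 0.05 s, during which the arm holds its last target. There are 200 camera calls.

### The job

Open the small white drying cabinet: turn its lever handle down until you feel it reach its stop, without forcing it, pull the door free and swing it wide open, about square to the cabinet or a little more. Then sort the samples from the tray into the bins on the inside of the door, the thin tube standing upright in the narrow bin and the thick jar standing upright in the wide bin. Leave the door wide open, and leave the beaker, the wash bottle and the tube rack where they are.

Things in the scene. Friction and masses are not known exactly. Their poses are not given: they have to be found in the camera images.
- cabinet: white bench-top drying cabinet, fixed, 250 deep x 280 wide x 235 tall on 20 mm feet (top at z = 255 mm). Origin: centre of its underside on the bench; its front faces its own -x, +y is its left. The door covers the whole front.
- cabinet_door (a joint): door angle: 0 shut, grows as it opens (1.57 = square to the front, hard limit 1.8). The door stays where it is left (light friction) and cannot open until the lever's bolt is clear.
- door_hinge (a point): point on the vertical hinge axis, 213 mm above the bench, at the door's outer face and the cabinet's left front edge; axes of the door: -x is out of its outer face, -y runs along the door from the hinge to its free edge, z up. The door is 20 mm thick (x 0 to 20), 280 wide (y 0 to -280), and its top is 255 mm above the bench.
- door_lever: steel lever on the door. Origin: its pivot at the outer face, 50 mm from the free edge, 213 mm above the bench; turns about its x. Bar 16 mm thick, 105 long, 64 mm off the face (axis; 56 mm gap behind), from the pivot towards the hinge, at rest 0.3 rad above level. Tip turned down onto its firm stop = bolt clear; the stop is 0.45 to 0.8 rad from rest, to be felt; bolt clears just before it.
- lever_bar (a joint): overload spring between the lever's bar and its hub: 0 rad in proper use; it begins to yield when the bar is pressed on its stop with more than about 10 N at the grip point, and beyond 0.06 rad (some 30 N) the lever is being forced.
- lever_grip (a point): point on the axis of the lever's bar, 75 mm from the pivot: where to take it. Moves with the lever, has the lever's axes (x normal to the door, the bar lies 0.3 rad above y). A spring (2 to 6 N here) lifts the lever again if let go; once the door is 0.15 rad ajar it may be let go.
- wide_bin (a point): wide aluminium bin on the inside of the door: centre of its inner floor, 118 mm above the bench; axes of the door (x away from the door's inner face, y along the door). Inside 85 (x) x 105 (y), open top, walls 50 high and 4 thick; the door's panel is its back, 137 mm higher than the bin floor.
- narrow_bin (a point): narrow bin beside the wide one, nearer the door's free edge: centre of its inner floor, same height and axes. Inside 85 (x) x 56 (y), walls 50 high and 4 thick; centres of the two bins 84.5 mm apart.
- tube: thin capped sample tube standing on the tray, 115 tall, body 29 across, cap 34 across and the top 21 mm; origin: centre of its underside, z up. About 50 g.
- jar: thick capped sample jar standing on the tray, 105 tall, body 62 across up to 72 mm, cap 57 across and the top 26 mm; origin: centre of its underside, z up. About 140 g.
- tray: shallow grey tray, fixed, 240 x 240, rim 18 high, floor 5 thick; origin: centre of its underside.
- beaker: bystander: open glass beaker 72 across, 95 tall; origin under its centre. Leave it alone.
- wash_bottle: bystander: white squeeze bottle 72 across, 164 tall with a thin bent spout to 240; origin under its centre. Leave it alone.
- tube_rack: bystander: blue rack 90 x 160 with three capped tubes, 125 tall; origin under its centre. Leave it alone.
Not all that is in view belongs to the job. What is shaped like the jar but pink is not meant. Of the things that look like the tube, the larger one is meant.

How it is judged:
By the outcome, as a careful person would: the job done as asked, in the order asked, and still so for the second after the job is handed in, with the robot touching nothing.
It also fails if it takes over 72 s, if anything falls off the work surface, if the arm or the gripper's body presses on something with over 40 N, if the wrist force passes 120 N, or if a joint passes its speed limit or range.

## Working session

There is one attempt and no reset: what is moved stays moved. The work goes in short steps, Python scripts to look and compute and a shell command to move; the robot and the scene stay as the last step left them, time stands still between calls to the robot, and variables do not carry over. Pictures are saved under pics/ and viewed, at most 10 in all, crops included, and the job is handed in when it is done.

```bash
mkdir -p pics
cat > h.py <<'E'
import numpy as np,cv2
from bench import ctrl
def snap(n,f):
    im=ctrl.snapshot(n); cv2.imwrite('pics/'+f,im[:,:,::-1]); return im
def ray(cam,u,v):
    p=ctrl.camera_params(cam);T=np.array(p['cam_to_world'])
    d=T[:3,:3]@np.array([(u-p['cx'])/p['fx'],(v-p['cy'])/p['fy'],1]);return T[:3,3],d
def atz(cam,u,v,z):
    o,d=ray(cam,u,v);return o+d*(z-o[2])/d[2]
def proj(cam,P):
    p=ctrl.camera_params(cam);T=np.array(p['cam_to_world'])
    q=T[:3,:3].T@(np.array(P)-T[:3,3]);return p['fx']*q[0]/q[2]+p['cx'],p['fy']*q[1]/q[2]+p['cy']
E
python3 - <<'E'
from h import *
np.set_printoptions(precision=3,suppress=True)
o=ctrl.get_obs();print(o['eef_pos'],o['eef_rot'],o['time'],ctrl.tips_ahead)
for c in('scene','top'):
    snap(c,c+'0.png');p=ctrl.camera_params(c);print(c,p['fx'],p['fy'],np.array(p['cam_to_world']))
    for n in('cabinet','door_lever','tube','jar','tray','beaker','wash_bottle','tube_rack'):
        print(n,[(round(b['p'],2),np.round(np.array(b['position'])*[640,400],1).tolist()) for b in ctrl.boxes_of(c,n)[:4]])
print(ctrl.get_obs()['time'])
E
```

```text
[ 0.166 -0.628  0.256] [[ 0.967  0.256 -0.   ]
 [ 0.256 -0.967  0.001]
 [ 0.    -0.001 -1.   ]] 0.0 0.025
scene 427.334513215734 427.334513215734 [[-0.013  0.651 -0.759  1.363]
 [ 1.    -0.005 -0.022  0.069]
 [-0.018 -0.759 -0.651  0.901]
 [ 0.     0.     0.     1.   ]]
cabinet [(0.86, [149.1, 209.3]), (0.63, [402.1, 292.0])]
door_lever [(0.45, [216.8, 154.9]), (0.25, [405.1, 204.9])]
tube [(0.65, [405.8, 205.2]), (0.45, [441.3, 210.9])]
jar [(0.97, [368.1, 211.2]), (0.81, [392.2, 174.9]), (0.78, [319.1, 203.7])]
tray [(0.98, [388.4, 233.1])]
beaker [(0.88, [474.4, 262.3])]
wash_bottle [(0.69, [496.1, 231.1])]
tube_rack [(0.56, [403.2, 294.0])]
top 516.3768353320487 516.3768353320487 [[-0.011 -0.981  0.194  0.159]
 [-1.     0.01  -0.007  0.051]
 [ 0.005 -0.194 -0.981  1.746]
 [ 0.     0.     0.     1.   ]]
cabinet [(0.88, [460.2, 190.9])]
door_lever [(0.7, [410.7, 223.1]), (0.54, [421.7, 203.1])]
tube [(0.69, [418.4, 202.0]), (0.56, [204.6, 233.4])]
jar [(0.84, [248.8, 283.0]), (0.72, [319.0, 239.3]), (0.69, [259.8, 223.8]), (0.6, [276.8, 226.9])]
tray [(0.74, [258.8, 225.6])]
beaker [(0.83, [198.8, 162.9])]
wash_bottle [(0.98, [174.7, 191.8])]
tube_rack [(0.55, [253.3, 146.8])]
0.9
```

View pics/scene0.png

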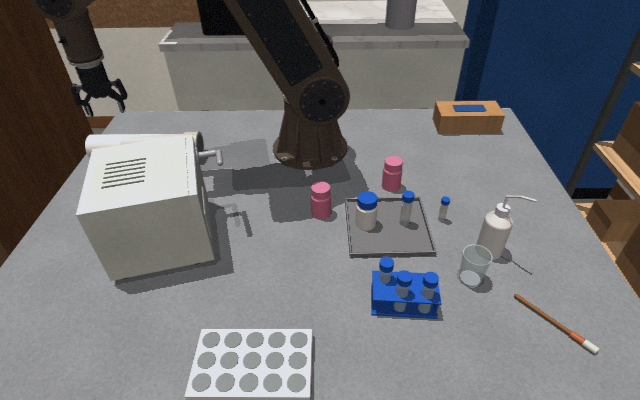

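View pics/top0.png

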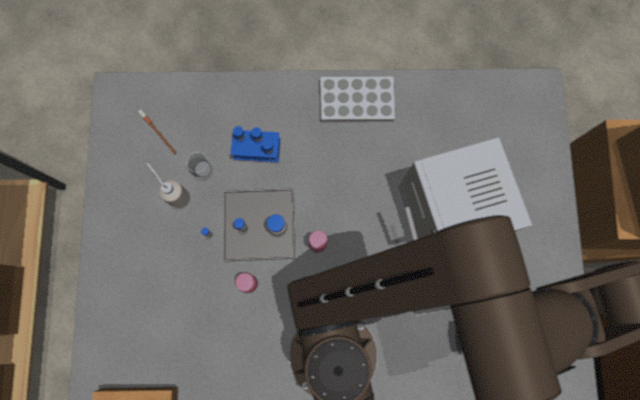

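The front of the cabinet faces +y, with the hinge on the far (+x) side. The lever is at scene (215,155) and top (410,222). The blue-capped jar is at scene (367,212) and top (276,224), and the tray tube is at scene (407,208) and top (239,224). The small tube and the pink jars are decoys. Next I'll zoom in on the cabinet.

Run:
```python
import cv2,numpy as np
a=cv2.imread('pics/scene0.png')[120:290,70:260];b=cv2.imread('pics/top0.png')[125:275,375:545]
a=cv2.resize(a,None,fx=3,fy=3,interpolation=2)[:, :];b=cv2.resize(b,None,fx=3,fy=3,interpolation=2)
cv2.imwrite('pics/c1.png',cv2.resize(a,(570,510)));cv2.imwrite('pics/c2.png',b)
```

```text
(no output)
```

View pics/c1.png

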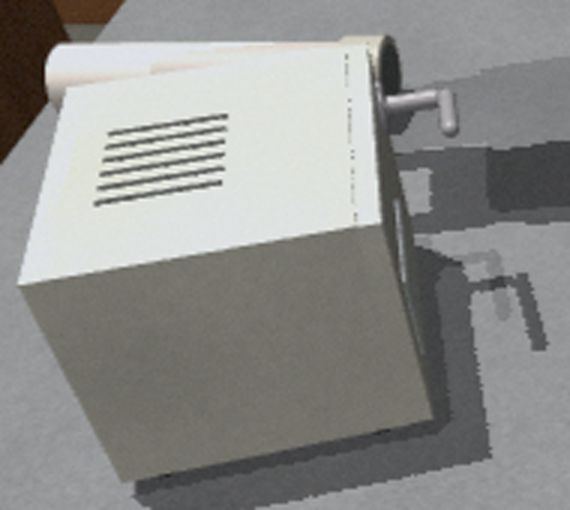

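View pics/c2.png

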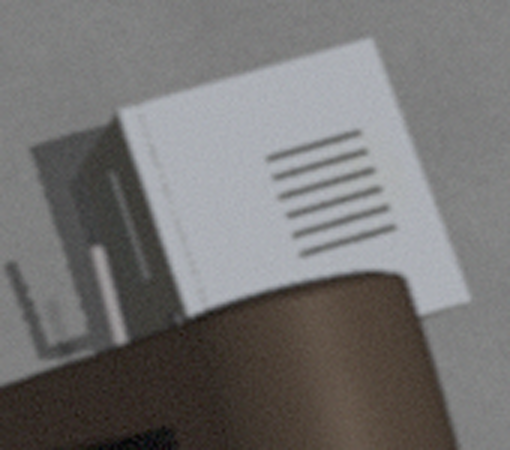

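The scene crop gives clear corners for the cabinet roof and its left side. The lever shaft is near (218,152) with its tip at (220,163). A white roll lies beside the cabinet's far-right side. I'll fit the poses now.

```bash
cat > cab.py <<'E'
from h import *
from scipy.optimize import least_squares
np.set_printoptions(precision=3,suppress=True)
obs=[('scene',-1,1,.255,196.7,195),('scene',1,1,.255,76.7,215),('scene',1,-1,.255,93.3,148.3),('scene',-1,-1,.255,193.3,134),('scene',-1,1,.02,214.3,259.3),('scene',1,1,.02,113.3,280.7),
('top',-1,1,.255,415,161.7),('top',1,1,.255,499.3,137.7),('top',1,-1,.255,531.7,225)]
def R(a):return np.array([[np.cos(a),-np.sin(a)],[np.sin(a),np.cos(a)]])
def res(p):
    r=[]
    for c,sx,sy,z,u,v in obs:
        q=R(p[2])@[sx*.125+(p[3] if sx<0 else 0),sy*.14]+p[:2]
        r+=list(np.array(proj(c,[*q,z]))-[u,v])
    return r+[p[3]*300]
s=least_squares(res,[.4,-.35,-1.57,0],loss='soft_l1')
P=s.x
E
python3 - <<'E'
from cab import *
print(P,np.rad2deg(P[2]),np.round(np.array(res(P))[:-1].reshape(-1,2),1).tolist())
Rc=R(P[2]);hinge=Rc@[-.125,.14]+P[:2];piv=Rc@[-.125,-.09]+P[:2]
print('hinge',hinge,'piv',piv,'xaxis',Rc[:,0],'yaxis',Rc[:,1])
for d in (0,-.064):
  b=[-.125+d,-.09]
  q=Rc@b+P[:2];print(proj('scene',[*q,.213]),proj('top',[*q,.213]))
t=Rc@[-.189,-.09+.105*np.cos(.3)]+P[:2];z=.213+.105*np.sin(.3);print('tip',proj('scene',[*t,z]),proj('top',[*t,z]))
for c,j,t,tr in(('scene',(367,200),(408,196.5),(388.4,227)),('top',(276,222.5),(239.5,224),(259,225.5))):
  print(c,'jar@.105',atz(c,*j,.1),'tube@.115',atz(c,*t,.11),'tray',atz(c,*tr,.01))
for n in('tube','jar','tray'):
  for c in('scene','top'):
    for m in ctrl.cut_out(c,n):
      y,x=np.nonzero(m['mask']);print(n,c,round(m['p'],2),x.min(),x.max(),y.min(),y.max(),len(x))
E
```

```text
[ 0.485 -0.42  -1.3   -0.016] -74.46477548058463 [[-0.0, -1.4], [0.6, -0.8], [0.5, -0.0], [-0.8, -0.3], [-0.0, 0.2], [-1.4, -0.5], [0.2, -1.3], [-0.5, -0.9], [-0.2, -0.2]]
hinge [ 0.586 -0.262] piv [ 0.364 -0.324] xaxis [ 0.268 -0.963] yaxis [0.963 0.268]
(np.float64(190.36918679269812), np.float64(156.26770366205994)) (np.float64(441.7703791276778), np.float64(233.9750846716387))
(np.float64(213.17132796446856), np.float64(152.68713454908539)) (np.float64(421.4966907535353), np.float64(239.88299864987522))
tip (np.float64(213.7657094653071), np.float64(163.52492344979393)) (np.float64(412.91261010760655), np.float64(206.2558671339417))
scene jar@.105 [0.427 0.179 0.1  ] tube@.115 [0.425 0.295 0.11 ] tray [0.446 0.246 0.01 ]
top jar@.105 [0.422 0.182 0.1  ] tube@.115 [0.417 0.298 0.11 ] tray [0.427 0.247 0.01 ]
tube scene 0.82 398 413 191 226 382
tube scene 0.71 439 448 198 220 133
tube top 0.56 202 212 228 237 80
tube top 0.55 234 248 218 232 152
jar scene 0.88 311 331 181 219 720
jar scene 0.73 354 377 192 229 726
jar top 0.91 268 287 214 236 333
jar top 0.9 310 327 232 251 286
jar top 0.55 236 257 273 292 333
tray scene 0.67 344 435 197 258 4048
tray top 0.97 223 296 188 260 4650
tray top 0.52 403 443 161 239 1899
```

```bash
cat > plan.py <<'E'
from cab import *
from scipy.spatial.transform import Rotation as Ro, Slerp
s=least_squares(lambda p:res([*p,-.02])[:-1],P[:3],loss='soft_l1');C=s.x
Rc=R(C[2])
def cab(x,y,z): return np.array([*(Rc@[x,y]+C[:2]),z])
HINGE=cab(-.145,.14,.213)
X=np.array([*Rc[:,0],0]);Y=np.array([*Rc[:,1],0]);Z=np.array([0,0,1.])
def rotz(a): return Ro.from_rotvec([0,0,-a]).as_matrix()   # door angle a
def grip(l,a=0,off=0,dx=0):
    """grip pose: lever turned l from rest, door angle a, off above along tool; TCP 6 mm behind"""
    t=.3-l; b=Y*np.cos(t)+Z*np.sin(t); z=np.cross(b,X)
    p=cab(-.145-.064+dx,-.09,.213)+b*.075-z*(.006+off)
    M=np.stack([b,X,z],1); Q=rotz(a)
    return HINGE+Q@(p-HINGE),Q@M
def rows(poses,start=None,dec=2):
    """poses: list of (p,R,n) -> n rows each, round numbers"""
    if start is None:
        o=ctrl.get_obs();p,M=np.array(o['eef_pos']),np.array(o['eef_rot'])
    else: p,M=start
    out=[]
    for tp,tR,n in poses:
        p0=p.copy();sl=Slerp([0,1],Ro.from_matrix([M,tR]))
        for k in range(1,n+1):
            q=p0+(tp-p0)*k/n;Rk=sl(k/n).as_matrix()
            d=np.round(M.T@(q-p)/.05,dec);w=np.round(np.rad2deg(Ro.from_matrix(M.T@Rk).as_rotvec())/5,dec)
            p=p+M@d*.05;M=M@Ro.from_rotvec(np.deg2rad(w*5)).as_matrix();out.append([(d+0.).tolist(),(w+0.).tolist()])
    import json
    for i in range(0,len(out),10):print(json.dumps(out[i:i+10]).replace(' ','').replace('.0,',',').replace('.0]',']'))
    return p,M
def st():
    o=ctrl.get_obs();print('t',o['time'],'p',np.array(o['eef_pos']),'F',np.array(o['force']),'T',np.array(o['ft_torque']),'w',o['width'],'g',o['grip_force'],'q',np.array(o['qpos']))
E
python3 - <<'E'
from plan import *
print(C,np.round(res([*C,-.02])[:-1],1)); print('hinge',HINGE)
piv=cab(-.209,-.09,.213);tip=grip(0)[0]
for c in('scene','top'):
  print(c,[np.round(proj(c,q),1) for q in(cab(-.145,-.09,.213),piv,cab(-.209,-.09+.105*np.cos(.3),.213+.105*np.sin(.3)))])
g=grip(0,0,.09);print(g)
o=ctrl.get_obs();p=np.array(o['eef_pos']);M=np.array(o['eef_rot'])
s=rows([(np.array([.2,-.58,.40]),M,3),(np.array([g[0][0]-.03,g[0][1],.40]),g[1],7),(*g,3)])
E
```

```text
[ 0.485 -0.422 -1.302] [ 0.7 -1.5 -0.3 -0.7  0.1 -0.1  0.  -0.4  0.6  0.1 -2.2 -0.5 -0.4 -1.2
  0.1 -0.9  0.3 -0.2]
hinge [ 0.581 -0.245  0.213]
scene [array([197.1, 155.3]), array([219.7, 151.7]), array([220.8, 162.5])]
top [array([435.9, 235.6]), array([415.5, 241.5]), array([407. , 207.8])]
(array([ 0.384, -0.233,  0.327]), array([[ 0.921,  0.265,  0.285],
       [ 0.254, -0.964,  0.078],
       [ 0.296,  0.   , -0.955]]))
[[[0.3,-0.25,-0.96],[0,0,0]],[[0.3,-0.26,-0.96],[0,0,0]],[[0.3,-0.25,-0.95],[0,0,0]],[[0.68,-0.85,0],[0,0.49,-0.02]],[[0.68,-0.84,0.03],[0,0.49,-0.01]],[[0.68,-0.85,0.06],[0.01,0.49,-0.02]],[[0.68,-0.84,0.08],[0,0.49,-0.01]],[[0.67,-0.85,0.12],[0,0.5,-0.02]],[[0.67,-0.84,0.15],[0,0.49,-0.02]],[[0.67,-0.84,0.17],[0.01,0.49,-0.01]]]
[[[0.04,0.05,0.52],[0,0,0]],[[0.04,0.06,0.53],[0,0,0]],[[0.04,0.05,0.52],[0,0,0]]]
```

```bash
python3 -m pendant '[[[0.3,-0.25,-0.96],[0,0,0]],[[0.3,-0.26,-0.96],[0,0,0]],[[0.3,-0.25,-0.95],[0,0,0]],[[0.68,-0.85,0],[0,0.49,-0.02]],[[0.68,-0.84,0.03],[0,0.49,-0.01]],[[0.68,-0.85,0.06],[0.01,0.49,-0.02]],[[0.68,-0.84,0.08],[0,0.49,-0.01]],[[0.67,-0.85,0.12],[0,0.5,-0.02]],[[0.67,-0.84,0.15],[0,0.49,-0.02]],[[0.67,-0.84,0.17],[0.01,0.49,-0.01]]]' 0.6
python3 - <<'E'
from plan import *
st();print(ctrl.tips_ahead)
g=grip(0,0,.09);rows([(*g,3)])
g=grip(0);rows([(*g,4)],start=grip(0,0,.09))
E
```

```text
time: 2.45
eef_pos: [0.3547, -0.231, 0.4002]
eef_rot: [[0.921, 0.265, 0.287], [0.253, -0.964, 0.079], [0.297, -0.0, -0.955]]
force: [0.9, 0.5, -1.0]
width: 0.0514
grip_force: 0.0
t 2.45 p [ 0.355 -0.231  0.4  ] F [ 0.95   0.486 -1.02 ] T [-0.029  0.106 -0.026] w 0.05135416527701904 g 0.0 q [-50.111  -4.368 114.207  17.532  63.89   17.628]
0.025
[[[0.03,0.06,0.52],[0,-0.01,0]],[[0.04,0.06,0.52],[0,0,0]],[[0.03,0.07,0.53],[0,-0.01,-0.01]]]
[[[0,0,0.45],[0,0,0]],[[0,0,0.45],[0,0,0]],[[0,0,0.45],[0,0,0]],[[0,0,0.45],[0,0,0]]]
```

```bash
python3 -m pendant '[[[0.03,0.06,0.52],[0,-0.01,0]],[[0.04,0.06,0.52],[0,0,0]],[[0.03,0.07,0.53],[0,-0.01,-0.01]],[[0,0,0.45],[0,0,0]],[[0,0,0.45],[0,0,0]],[[0,0,0.3],[0,0,0]],[[0,0,0],[0,0,0]]]'
python3 - <<'E'
from plan import *
st()
im=snap('scene','s1.png');tp=snap('top','t1.png')
a=cv2.resize(im[100:220,150:270],(480,480),interpolation=2)
cv2.imwrite('pics/s1c.png',a[:,:,::-1])
rows([(*grip(0),1)])
E
```

```text
time: 3.32
eef_pos: [0.4006, -0.2291, 0.2684]
eef_rot: [[0.922, 0.267, 0.282], [0.254, -0.964, 0.08], [0.293, -0.002, -0.956]]
force: [-0.6, -0.4, 0.2]
width: 0.051
grip_force: 0.0
t 3.325 p [ 0.401 -0.229  0.268] F [-0.577 -0.361  0.203] T [-0.01   0.166 -0.026] w 0.05103165033179679 g 0.0 q [-44.669   7.223 122.604  21.678  43.657  14.961]
[[[0.02,-0.03,0.61],[0,0.02,0.01]]]
```

View pics/s1c.png

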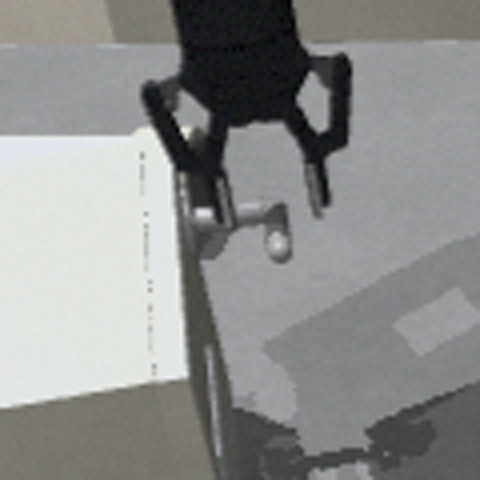

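The fingers straddle the bar: its tip is at crop (280,245), between fingers at 225 and 320. I'll lower and grip.

```bash
python3 -m pendant '[[[0.01,-0.02,0.3],[0,0,0]],[[0,0,0.3],[0,0,0]],[[0,0,0],[0,0,0]]]'
python3 -m pendant '[[[0,0,0],[0,0,0]],[[0,0,0],[0,0,0]],[[0,0,0],[0,0,0]],[[0,0,0],[0,0,0]]]' 0 30
python3 - <<'E'
from plan import *
st();o=ctrl.get_obs();p=np.array(o['eef_pos']);M=np.array(o['eef_rot'])
d=p-grip(0)[0];print('err',d,M.T@d)
# arc rows relative to the commanded nominal
rows([(*grip(l),1) for l in np.arange(.06,.40,.06)],start=grip(0),dec=3)
rows([(*grip(l),1) for l in np.arange(.40,.83,.03)],start=grip(.36),dec=3)
E
```

```text
time: 3.8
eef_pos: [0.4095, -0.226, 0.2407]
eef_rot: [[0.921, 0.266, 0.283], [0.254, -0.964, 0.079], [0.294, -0.0, -0.956]]
force: [-0.5, -0.1, 1.4]
width: 0.0509
grip_force: 0.0
time: 4.3
eef_pos: [0.4097, -0.2264, 0.241]
eef_rot: [[0.921, 0.266, 0.284], [0.255, -0.964, 0.078], [0.294, 0.001, -0.956]]
force: [0.0, -0.8, 1.5]
width: 0.0149
grip_force: 29.3
t 4.3 p [ 0.41  -0.226  0.241] F [ 0.025 -0.821  1.495] T [-0.125 -0.038  0.062] w 0.014943294163680147 g 29.27387237548828 q [-43.467  10.003 124.141  23.485  39.181  13.642]
err [-0.    -0.001  0.   ] [-0.     0.001 -0.   ]
[[[0.004,0,0.09],[0,-0.688,0]],[[0.005,0,0.09],[0,-0.687,0]],[[0.005,0,0.09],[0,-0.688,0]],[[0.004,0,0.091],[0,-0.687,0]],[[0.005,0,0.09],[0,-0.688,0]],[[0.004,0,0.09],[0,-0.687,0]]]
[[[0.004,0,0.06],[0,-0.458,0]],[[0.003,0,0.045],[0,-0.344,0]],[[0.002,0,0.045],[0,-0.344,0]],[[0.003,0,0.045],[0,-0.344,0]],[[0.003,0,0.045],[0,-0.343,0]],[[0.003,0,0.045],[0,-0.344,0]],[[0.003,0,0.045],[0,-0.344,0]],[[0.003,0,0.045],[0,-0.344,0]],[[0.003,0,0.045],[0,-0.344,0]],[[0.003,0,0.045],[0,-0.343,0]]]
[[[0.003,0,0.046],[0,-0.344,0]],[[0.003,0,0.045],[0,-0.344,0]],[[0.003,0,0.045],[0,-0.344,0]],[[0.003,0,0.045],[0,-0.343,0]],[[0.003,0,0.045],[0,-0.344,0]]]
```

```bash
python3 -m pendant '[[[0,0,0.09],[0,-0.69,0]],[[0,0,0.09],[0,-0.69,0]],[[0.01,0,0.09],[0,-0.69,0]],[[0,0,0.09],[0,-0.69,0]],[[0.01,0,0.09],[0,-0.68,0]],[[0.01,0,0.09],[0,-0.68,0]],[[0,0,0],[0,0,0]]]'
python3 -m pendant '[[[0,0,0.06],[0,-0.46,0]],[[0,0,0],[0,0,0]]]'
python3 - <<'E'
from plan import *
st();o=ctrl.get_obs();p=np.array(o['eef_pos']);M=np.array(o['eef_rot'])
d=p-grip(.4)[0];print('err',d,M.T@d)
E
```

```text
time: 5.18
eef_pos: [0.415, -0.2243, 0.2138]
eef_rot: [[0.962, 0.268, -0.06], [0.267, -0.964, -0.016], [-0.062, -0.001, -0.998]]
force: [-1.4, -0.8, 4.0]
width: 0.0149
grip_force: 29.7
time: 5.42
eef_pos: [0.4148, -0.2247, 0.2112]
eef_rot: [[0.959, 0.267, -0.096], [0.265, -0.964, -0.027], [-0.1, -0.0, -0.995]]
force: [1.3, -0.8, 4.8]
width: 0.015
grip_force: 29.7
t 5.425 p [ 0.415 -0.225  0.211] F [ 1.279 -0.812  4.773] T [-0.175 -0.19   0.106] w 0.015020581834522961 g 29.68426287174225 q [-29.17   18.812 114.053  -5.148  51.335  48.722]
err [-0.    -0.001 -0.   ] [-0.     0.001  0.   ]
```

Spring about 3–4 N. Small steps now, watching the force.

```bash
for i in 1 2 3; do python3 -m pendant '[[[0,0,0.045],[0,-0.34,0]],[[0,0,0],[0,0,0]]]' | grep -E 'force:|eef_pos'; python3 -c "
from plan import *
print(np.array(ctrl.get_obs()['ft_torque']))"; done
```

```text
eef_pos: [0.4146, -0.2249, 0.2089]
force: [2.5, -1.2, 4.6]
grip_force: 29.8
[-0.231 -0.38   0.099]
eef_pos: [0.4144, -0.2249, 0.2065]
force: [2.8, -0.8, 4.4]
grip_force: 29.8
[-0.21  -0.566  0.142]
eef_pos: [0.4141, -0.225, 0.2043]
force: [4.0, -0.5, 2.5]
grip_force: 29.9
[-0.167 -0.68   0.181]
```

```bash
for i in 1 2; do python3 -m pendant '[[[0.01,0,0.045],[0,-0.34,0]],[[0,0,0],[0,0,0]]]' | grep -E 'force:|eef_pos'; python3 -c "
from plan import *
print(np.array(ctrl.get_obs()['ft_torque']))"; done
```

```text
eef_pos: [0.4139, -0.2249, 0.202]
force: [3.3, -2.2, 4.6]
grip_force: 29.9
[-0.239 -0.526  0.215]
eef_pos: [0.4137, -0.2249, 0.1996]
force: [2.0, -1.2, 5.3]
grip_force: 29.8
[-0.226 -0.184  0.12 ]
```

```bash
for i in 1 2; do python3 -m pendant '[[[0,0,0.045],[0,-0.34,0]],[[0,0,0],[0,0,0]]]' | grep -E 'force:|eef_pos'; python3 -c "
from plan import *
print(np.array(ctrl.get_obs()['ft_torque']))"; done
```

```text
eef_pos: [0.4132, -0.225, 0.1974]
force: [1.4, -0.3, 4.1]
grip_force: 29.8
[-0.239 -0.353  0.198]
eef_pos: [0.4127, -0.2252, 0.1953]
force: [3.0, -0.5, 4.8]
grip_force: 29.9
[-0.237 -0.441  0.167]
```

```bash
for i in 1 2; do python3 -m pendant '[[[0.005,0,0.045],[0,-0.34,0]],[[0,0,0],[0,0,0]]]' | grep -E 'force:|eef_pos'; python3 -c "
from plan import *
print(np.array(ctrl.get_obs()['ft_torque']))"; done
```

```text
eef_pos: [0.4122, -0.2253, 0.1931]
force: [2.9, -0.6, 4.4]
grip_force: 29.9
[-0.197 -0.383  0.135]
eef_pos: [0.4116, -0.2254, 0.1908]
force: [2.1, -1.0, 4.0]
grip_force: 30.0
[-0.262 -0.301  0.147]
```

```bash
for i in 1 2; do python3 -m pendant '[[[0.005,0,0.045],[0,-0.34,0]],[[0,0,0],[0,0,0]]]' | grep -E 'force:|eef_pos'; python3 -c "
from plan import *
print(np.array(ctrl.get_obs()['ft_torque']))"; done
```

```text
eef_pos: [0.411, -0.2256, 0.1887]
force: [1.2, -0.3, 4.6]
grip_force: 30.0
[-0.19  -0.2    0.216]
eef_pos: [0.4103, -0.2257, 0.1865]
force: [1.2, -0.1, 4.3]
grip_force: 30.1
[-0.23  -0.17   0.196]
```

```bash
python3 -m pendant '[[[0.005,0,0.045],[0,-0.34,0]],[[0,0,0],[0,0,0]]]' | grep -E 'force:|eef_pos'
python3 - <<'E'
from plan import *
st();o=ctrl.get_obs();M=np.array(o['eef_rot']);print(np.arcsin(M[2,0]), 'l by tool',.3-np.arcsin(M[2,0]))
p=np.array(o['eef_pos'])
pv=cab(-.209,-.09,.213); r=p+M[:,2]*.006-pv; print('bar angle by pos',np.arctan2(r[2],r@Y),np.linalg.norm([r[2],r@Y]))
im=snap('scene','s2.png');cv2.imwrite('pics/s2c.png',cv2.resize(im[100:220,150:270],(480,480),interpolation=2)[:,:,::-1])
E
```

```text
eef_pos: [0.4095, -0.2259, 0.1844]
force: [0.8, -0.2, 4.9]
grip_force: 30.1
t 8.425 p [ 0.41  -0.226  0.184] F [ 0.788 -0.201  4.923] T [-0.197 -0.171  0.165] w 0.0149670094554892 g 30.133477449417114 q [-21.328  29.915 105.512 -16.707  67.079  62.827]
-0.4588685010041791 l by tool 0.7588685010041791
bar angle by pos -0.4711557537088303 0.07487583568101377
```

View pics/s2c.png

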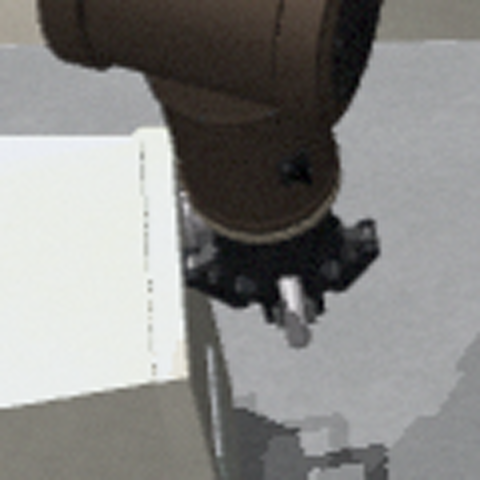

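The bar, seen at crop (292,305), follows the grip down. I'll carry on to the stop.

```bash
for i in 1 2 3; do python3 -m pendant '[[[0.003,0,0.025],[0,-0.19,0]],[[0,0,0],[0,0,0]]]' | grep -E ' force:|^force|eef_pos';done;  python3 -c "
from plan import *
st()"
```

```text
eef_pos: [0.4091, -0.2261, 0.1833]
force: [0.7, 0.2, 5.7]
eef_pos: [0.4087, -0.2262, 0.1822]
force: [0.5, -0.2, 5.8]
eef_pos: [0.4082, -0.2263, 0.181]
force: [1.5, 0.6, 5.9]
t 9.225 p [ 0.408 -0.226  0.181] F [1.469 0.615 5.893] T [-0.27   0.018  0.176] w 0.015224725845253934 g 30.33348798751831 q [-20.536  31.553 104.402 -17.78   69.277  64.082]
```

```bash
for i in 1 2 3; do python3 -m pendant '[[[0.003,0,0.02],[0,-0.15,0]],[[0,0,0],[0,0,0]]]' | grep -E '^force|eef_pos';done;  python3 -c "
from plan import *
st()"
```

```text
eef_pos: [0.4078, -0.2264, 0.1801]
force: [0.3, -0.5, 6.3]
eef_pos: [0.4074, -0.2265, 0.1792]
force: [0.5, 0.7, 5.4]
eef_pos: [0.4069, -0.2266, 0.1783]
force: [0.3, -0.0, 5.0]
t 9.975 p [ 0.407 -0.227  0.178] F [ 0.307 -0.011  4.973] T [-0.383  0.108  0.111] w 0.014714200123510197 g 30.38993239402771 q [-19.948  32.876 103.541 -18.578  71.016  64.997]
```

Run:
```python
from plan import *
for l in(.45,.55,.65,.75,.85):
    t=.3-l;print(l,np.round((np.array(proj('scene',cab(-.209,-.09+.105*np.cos(t),.213+.105*np.sin(t))))-[150,100])*4))
im=snap('scene','s3.png');cv2.imwrite('pics/s3c.png',np.hstack([cv2.imread('pics/s2c.png')[200:400,200:400],cv2.resize(im[100:220,150:270],(480,480),interpolation=2)[200:400,200:400,::-1]]))
```

```text
0.45 [295. 309.]
0.55 [297. 319.]
0.65 [299. 328.]
0.75 [301. 335.]
0.85 [303. 341.]
```

View pics/s3c.png

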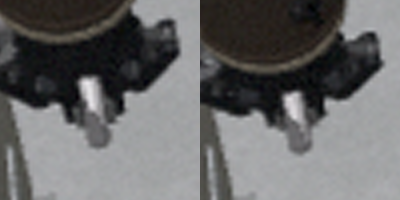

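The bar tip moved from (297,333) to (298,340), so it is still following and the stop hasn't been reached. I'll continue carefully.

```bash
for i in 1 2 3; do python3 -m pendant '[[[0.003,0,0.02],[0,-0.15,0]],[[0,0,0],[0,0,0]]]' | grep -E '^force|eef_pos';done;  python3 -c "
from plan import *
st()"
```

```text
eef_pos: [0.4066, -0.2267, 0.1773]
force: [0.4, 1.2, 5.9]
eef_pos: [0.4062, -0.2268, 0.1764]
force: [-1.1, 0.5, 8.7]
eef_pos: [0.4057, -0.2269, 0.1755]
force: [-0.6, 0.8, 7.3]
t 10.775 p [ 0.406 -0.227  0.176] F [-0.576  0.781  7.254] T [-0.373  0.322  0.263] w 0.014665127555570583 g 30.523959696292877 q [-19.392  34.213 102.692 -19.335  72.737  65.851]
```

```bash
for i in 1 2; do python3 -m pendant '[[[0.002,0,0.016],[0,-0.1,0]],[[0,0,0],[0,0,0]]]' | grep -E '^force|eef_pos'; python3 -m pendant '[[[0,0,0],[0,0,0]]]' | grep -E '^force';done;  python3 -c "
from plan import *
st()"
```

```text
eef_pos: [0.4053, -0.227, 0.1749]
force: [-0.4, 0.7, 6.9]
force: [0.6, -0.0, 6.1]
eef_pos: [0.4049, -0.2271, 0.1742]
force: [-1.0, 0.8, 7.1]
force: [-0.7, 0.8, 7.5]
t 11.525 p [ 0.405 -0.227  0.174] F [-0.681  0.759  7.462] T [-0.4    0.379  0.201] w 0.01498362132059596 g 30.593235790729523 q [-19.173  34.801 102.354 -19.658  73.457  66.209]
```

Run:
```python
from plan import *
snap('scene','s4.png')
I=[cv2.resize(cv2.imread(f'pics/s{k}.png')[165:205,205:245],None,fx=8,fy=8,interpolation=cv2.INTER_CUBIC) for k in(2,3,4)]
# tip patch in s2: full (224.2,183) -> patch coords ((224.2-205)*8,(183-165)*8)
cx,cy=int(19.2*8),int(18.3*8);T=I[0][cy-36:cy+36,cx-32:cx+32]
for i in I:
    r=cv2.matchTemplate(i,T,cv2.TM_CCOEFF_NORMED);_,m,_,loc=cv2.minMaxLoc(r);print(m,(np.array(loc)+[32,36])/8+[205,165])
for l in(.7,.75,.8,.85,.9,.95):
    t=.3-l;print(l,np.round(proj('scene',cab(-.209,-.09+.105*np.cos(t),.213+.105*np.sin(t))),2))
```

```text
1.0 [224.125 183.25 ]
0.895192563533783 [224.375 184.75 ]
0.8121656775474548 [228.125 177.   ]
0.7 [225.06 182.94]
0.75 [225.27 183.83]
0.8 [225.46 184.62]
0.85 [225.64 185.33]
0.9 [225.8  185.94]
0.95 [225.94 186.47]
```

Run:
```python
from plan import *
I=[cv2.imread(f'pics/s{k}.png')[172:196,216:232] for k in(3,4)]
print(I[0].mean(2).astype(int)[4:22,2:14]);print(I[1].mean(2).astype(int)[4:22,2:14])
```

```text
[[ 10  18  52 167 201 208 179 141  68  22  28  22]
 [ 18  36  35 108 188 214 182 146  79  72  56  27]
 [ 32  42  28  92 176 213 187 155  79  68  69  40]
 [ 37  68  53  89 119 201 186 160  90  60  71  60]
 [ 37  69  56  86 102 103 150 158 119  65  68 109]
 [ 92  82  73  74  98 101 100 137 116  86 114 135]
 [163 135  98 102 102 105 105 139 123 111 157 161]
 [170 168 169 135 108 104 103  99 120 117 155 160]
 [168 168 168 148 109 102 105  99 127 123 157 162]
 [168 167 164 164 115 104 110 106 113 101 151 163]
 [169 166 165 161 114 103 104 100  90  99 153 163]
 [169 165 166 168 131 101  95  94  92 131 162 165]
 [166 166 168 167 164 144 126 121 155 165 165 165]
 [171 168 166 166 165 164 165 164 166 167 166 164]
 [166 167 172 169 170 168 167 166 168 165 161 161]
 [166 167 170 169 166 166 163 163 161 162 164 163]
 [168 166 164 168 164 164 169 165 161 165 162 161]
 [166 166 166 166 168 170 168 166 164 163 165 166]]
[[ 21  21  23  28  70 113 126 135  66  14  17  25]
 [ 19  17  35 106 180 200 180 147  79  32  20  23]
 [ 19  16  37 103 175 204 184 155  83  56  56  33]
 [ 20  45  50  71 169 201 188 162  91  57  67  42]
 [ 32  64  50  50  92 184 188 169 125  67  67 109]
 [ 41  68  72  57  92 125 184 173 136  70  83 132]
 [158 129  86  79  98 122 186 160 134 113 155 163]
 [169 151 147 121 106 101 103 143 132 119 153 163]
 [168 170 169 168 115 102 105 146 139 106 154 163]
 [166 165 165 163 114 103 103 100 129 110 150 163]
 [167 164 162 164 121 105 109 108  97  89 153 166]
 [167 168 168 165 134 107 103 101  95 104 157 166]
 [165 169 167 167 164 123 100  94  91 131 163 165]
 [170 169 163 163 162 163 146 142 162 167 167 165]
 [167 171 170 171 172 166 165 163 165 166 160 161]
 [165 169 169 170 167 167 164 163 162 164 165 164]
 [165 168 166 166 163 167 166 163 161 165 165 163]
 [166 163 165 165 166 170 168 167 164 163 167 164]]
```

```bash
cat > m.py <<'E'
from plan import *
o=ctrl.get_obs();M=np.array(o['eef_rot']);F=np.array(o['force']);T=np.array(o['ft_torque'])
print('tilt',round(float(np.arcsin(M[2,0])),3),'Fz_tool',round(float(F@M[:,2]),2),'F',F,'T.X',round(float(T@X),3),'z',o['eef_pos'][2])
E
for i in 1 2 3; do python3 -m pendant '[[[0.002,0,0.014],[0,-0.1,0]],[[0,0,0],[0,0,0]]]' >/dev/null; python3 m.py; done
```

```text
tilt -0.614 Fz_tool -6.67 F [-1.126  0.595  8.808] T.X -0.53 z 0.17363830979772213
tilt -0.622 Fz_tool -9.0 F [-0.096  1.257 10.907] T.X -0.563 z 0.173115249568149
tilt -0.631 Fz_tool -11.71 F [ 1.334  1.532 13.26 ] T.X -0.748 z 0.17256780120492135
```

The stop is clear now: the force climbs steadily to about 12 N per small step. I'll ease off a touch and pull.

```bash
cat > swing.py <<'E'
from plan import *
import sys
a=[float(x) for x in sys.argv[1:]]
o=ctrl.get_obs();p=np.array(o['eef_pos']);M=np.array(o['eef_rot'])
L=[]
for k in a: Q=rotz(k);L.append((HINGE+Q@(p-HINGE),Q@M,1))
st();rows(L,dec=3)
E
python3 swing.py .02 .05 .09 .14 .2 .27
```

```text
t 12.325 p [ 0.404 -0.227  0.173] F [ 1.334  1.532 13.26 ] T [-0.498  0.639  0.384] w 0.014935162312614377 g 31.09493315219879 q [-18.824  35.691 101.786 -20.138  74.606  66.729]
[[[0.021,-0.066,-0.015],[0.135,0,0.185]],[[0.032,-0.099,-0.024],[0.203,0,0.278]],[[0.044,-0.132,-0.032],[0.27,0,0.37]],[[0.055,-0.165,-0.04],[0.338,0.001,0.462]],[[0.066,-0.196,-0.048],[0.406,0,0.556]],[[0.079,-0.23,-0.058],[0.473,0,0.647]]]
```

```bash
python3 -m pendant '[[[0,0,-0.006],[0,0.04,0]],[[0.02,-0.065,-0.015],[0.135,0,0.185]],[[0,0,0],[0,0,0]]]' >/dev/null; python3 m.py
python3 -m pendant '[[[0.03,-0.1,-0.024],[0.2,0,0.28]],[[0,0,0],[0,0,0]]]' >/dev/null; python3 m.py
```

```text
tilt -0.627 Fz_tool -11.7 F [ 0.362  3.389 13.589] T.X -0.656 z 0.17290815012976013
tilt -0.627 Fz_tool -10.79 F [ 0.458  3.108 12.515] T.X -0.444 z 0.1729478153470786
```

The door is moving freely (about 3 N).

```bash
python3 -m pendant '[[[0.044,-0.132,-0.032],[0.27,0,0.37]],[[0.055,-0.165,-0.04],[0.338,0.001,0.462]],[[0.066,-0.196,-0.048],[0.406,0,0.556]],[[0.079,-0.23,-0.058],[0.473,0,0.647]],[[0,0,0],[0,0,0]]]' >/dev/null; python3 m.py
python3 swing.py .06 .12 .18 .24 .3 .36 .42 .48 .54 .60
```

```text
tilt -0.627 Fz_tool -10.75 F [ 2.558  1.199 11.428] T.X -0.421 z 0.17297481523134775
t 13.575 p [ 0.416 -0.18   0.173] F [ 2.558  1.199 11.428] T [-0.341  0.342  0.07 ] w 0.014798885137236812 g 30.86731642484665 q [-19.014  36.8    99.027 -11.1    78.815  76.641]
[[[0.067,-0.196,-0.048],[0.403,0.001,0.557]],[[0.067,-0.197,-0.048],[0.404,0.001,0.557]],[[0.067,-0.197,-0.049],[0.403,0.001,0.557]],[[0.067,-0.196,-0.048],[0.403,0.001,0.556]],[[0.067,-0.196,-0.048],[0.403,0.001,0.557]],[[0.067,-0.197,-0.048],[0.404,0.001,0.557]],[[0.067,-0.196,-0.048],[0.403,0.001,0.557]],[[0.067,-0.197,-0.048],[0.403,0.001,0.557]],[[0.067,-0.196,-0.049],[0.403,0.001,0.557]],[[0.067,-0.197,-0.048],[0.404,0.001,0.557]]]
```

```bash
python3 -m pendant '[[[0.067,-0.197,-0.048],[0.403,0,0.557]],[[0.067,-0.197,-0.048],[0.403,0,0.557]],[[0.067,-0.197,-0.048],[0.403,0,0.557]],[[0.067,-0.197,-0.048],[0.403,0,0.557]],[[0.067,-0.197,-0.048],[0.403,0,0.557]],[[0.067,-0.197,-0.048],[0.403,0,0.557]],[[0.067,-0.197,-0.048],[0.403,0,0.557]],[[0.067,-0.197,-0.048],[0.403,0,0.557]],[[0.067,-0.197,-0.048],[0.403,0,0.557]],[[0.067,-0.197,-0.048],[0.403,0,0.557]]]' >/dev/null; python3 m.py
python3 swing.py .06 .12 .18 .24 .3 .36 .42 .48 .54 .60|cut -c1-220
```

```text
tilt -0.626 Fz_tool -11.27 F [ 2.235 -6.98   9.714] T.X -0.308 z 0.17286523181150334
t 14.825 p [ 0.481 -0.098  0.173] F [ 2.235 -6.98   9.714] T [-0.645  0.142  0.432] w 0.015269953689969237 g 30.91303825378418 q [-20.791  39.245  93.543   8.1    82.384 100.084]
[[[0.067,-0.196,-0.048],[0.403,0.001,0.557]],[[0.067,-0.196,-0.048],[0.403,0,0.557]],[[0.066,-0.196,-0.048],[0.403,0.001,0.557]],[[0.067,-0.196,-0.049],[0.403,0,0.557]],[[0.067,-0.196,-0.048],[0.403,0.001,0.557]],[[0.067
```

```bash
python3 -m pendant '[[[0.067,-0.197,-0.048],[0.403,0,0.557]],[[0.067,-0.197,-0.048],[0.403,0,0.557]],[[0.067,-0.197,-0.048],[0.403,0,0.557]],[[0.067,-0.197,-0.048],[0.403,0,0.557]],[[0.067,-0.197,-0.048],[0.403,0,0.557]],[[0.067,-0.197,-0.048],[0.403,0,0.557]],[[0.067,-0.197,-0.048],[0.403,0,0.557]],[[0.067,-0.197,-0.048],[0.403,0,0.557]],[[0.067,-0.197,-0.048],[0.403,0,0.557]],[[0.067,-0.197,-0.048],[0.403,0,0.557]]]' >/dev/null; python3 m.py
python3 swing.py .06 .12 .18 |cut -c1-220
```

```text
tilt -0.626 Fz_tool -14.36 F [ -0.417 -13.348   8.821] T.X -0.702 z 0.17255244461036048
t 16.075 p [ 0.581 -0.068  0.173] F [ -0.417 -13.348   8.821] T [-1.112  0.422  0.641] w 0.01474466684664886 g 31.18174910545349 q [-23.939  40.631  90.489  25.145  77.251 123.053]
[[[0.067,-0.196,-0.048],[0.403,0,0.557]],[[0.067,-0.195,-0.048],[0.403,0.001,0.557]],[[0.067,-0.196,-0.049],[0.403,0,0.557]]]
```

```bash
python3 -m pendant '[[[0.067,-0.197,-0.052],[0.403,0,0.557]],[[0.092,-0.197,-0.066],[0.403,0,0.557]],[[0.067,-0.197,-0.048],[0.403,0,0.557]],[[0,0,-0.05],[0,0.38,0]],[[0,0,-0.1],[0,0.75,0]],[[0,0,-0.1],[0,0.75,0]],[[0,0,-0.1],[0,0.75,0]],[[0,0,-0.1],[0,0.75,0]],[[0,0,-0.1],[0,0.75,0]]]' >/dev/null; python3 m.py
python3 -m pendant '[[[0,0,-0.1],[0,0.75,0]],[[0,0,-0.1],[0,0.75,0]],[[0,0,-0.1],[0,0.75,0]],[[0,0,-0.1],[0,0.75,0]],[[0,0,-0.1],[0,0.75,0]],[[0,0,0],[0,0,0]]]' >/dev/null; python3 m.py
python3 -c "
from plan import *
st()"
```

```text
tilt -0.268 Fz_tool -5.52 F [-2.423  8.79   8.217] T.X -0.113 z 0.19713179861831148
tilt 0.059 Fz_tool -4.43 F [-0.045 12.495  3.709] T.X 0.547 z 0.2216400994201966
t 17.95 p [ 0.616 -0.084  0.222] F [-0.045 12.495  3.709] T [ 2.084  0.007 -0.319] w 0.014818893251823872 g 32.48546004295349 q [ -8.811  26.827  98.287  -3.945  53.758 162.534]
```

```bash
python3 -m pendant '[[[0,0,0],[0,0,0]],[[0,0,0],[0,0,0]],[[0,0,-0.3],[0,0,0]],[[0,0,-0.8],[0,0,0]],[[0,0,-1],[0,0,0]],[[0,0,-1],[0,0,0]],[[0,0,-0.4],[0,0,0]]]' 0.5 >/dev/null; python3 -c "
from plan import *
st()
im=snap('scene','s5.png');tp=snap('top','t5.png')
cv2.imwrite('pics/five.png',np.hstack([cv2.resize(im[80:320,60:460],(760,456))]).copy()[:,:,::-1])
for n in('wide_bin','narrow_bin','cabinet_door','tube','jar'):
  for c in('scene','top'):
    print(n,c,[(round(b['p'],2),np.round(np.array(b['position'])*[640,400],1).tolist()) for b in ctrl.boxes_of(c,n)[:3]])
"
```

```text
t 18.825 p [ 0.615 -0.076  0.401] F [-0.068 -1.004 -0.266] T [ 0.008 -0.039 -0.005] w 0.0426309368114743 g 0.0 q [ -8.07   18.234  85.595  -3.369  74.761 161.895]
wide_bin scene [(0.66, [258.7, 216.0])]
wide_bin top [(0.66, [402.4, 184.6])]
narrow_bin scene [(0.8, [260.7, 217.3])]
narrow_bin top [(0.64, [403.1, 184.9])]
cabinet_door scene [(0.89, [261.0, 216.6]), (0.45, [174.5, 211.0]), (0.37, [403.6, 292.7])]
cabinet_door top [(0.57, [254.4, 142.3])]
tube scene [(0.79, [404.8, 206.1]), (0.61, [444.8, 211.5]), (0.4, [260.1, 215.7])]
tube top [(0.48, [206.5, 233.1])]
jar scene [(0.94, [366.6, 211.8]), (0.88, [391.8, 174.8]), (0.84, [322.1, 199.6])]
jar top [(0.54, [276.1, 227.9])]
```

View pics/t5.png

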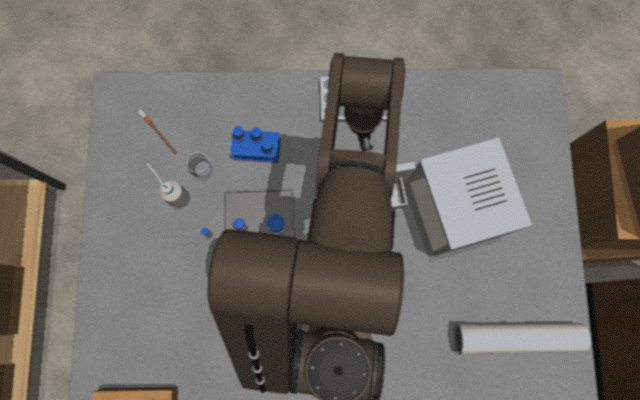

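The top view shows the door open, but the arm hides the bins. The tray, jar (276,223) and tube (239,225) look untouched. I'll compute sample positions by cap fit and move the arm there.

```bash
cat > cap.py <<'E'
from plan import *
def fit(views,z0,z1,r,guess):
    """views: (cam, png, (u0,u1,v0,v1) window) -> xy of blue cap"""
    obs=[]
    for c,f,(u0,u1,v0,v1) in views:
        h=cv2.cvtColor(cv2.imread(f),cv2.COLOR_BGR2HSV)[v0:v1,u0:u1]
        m=((h[...,0]>100)&(h[...,0]<130)&(h[...,1]>130)&(h[...,2]>50)).astype('uint8')
        n,l,s,_=cv2.connectedComponentsWithStats(m);i=1+np.argmax(s[1:,4]);x,y,w,hh,A=s[i]
        obs.append((c,np.array([u0+x-.5,u0+x+w-.5,v0+y-.5,v0+y+hh-.5])))
    th=np.linspace(0,2*np.pi,60)
    def f(p):
        out=[]
        for c,b in obs:
            q=np.array([proj(c,[p[0]+r*np.cos(t),p[1]+r*np.sin(t),z]) for t in th for z in(z0,z1)])
            u,v=q.T;pr=np.array([u.min(),u.max(),v.min(),v.max()])
            d=pr-b;out+=[d[0]+d[1],d[2]+d[3]] # centre in each axis
        return out
    s=least_squares(f,guess);print('cap xy',s.x,'res px',np.round(s.fun/2,2));return s.x
E
python3 - <<'E'
from cap import *
f=[('scene','pics/scene0.png'),('top','pics/top0.png')]
j=fit([(*f[0],(350,385,185,220)),(*f[1],(262,292,210,240))],.084,.110,.0285,[.42,.18])
t=fit([(*f[0],(396,420,185,210)),(*f[1],(230,250,214,238))],.099,.120,.017,[.42,.3])
yaw=np.deg2rad(-79);y=np.array([np.cos(yaw),np.sin(yaw),0]);z=-Z;M=np.stack([np.cross(y,z),y,z],1)
rows([(np.array([*j,.38]),M,18),(np.array([*j,.18]),M,4)])
E
```

```text
Traceback (most recent call last):
  File "cap.py", line 18, in fit
    s=least_squares(f,guess);print('cap xy',s.x,'res px',np.round(s.fun/2,2));return s.x
  File "cap.py", line 14, in f
    q=np.array([proj(c,[p[0]+r*np.cos(t),p[1]+r*np.sin(t),z]) for t in th for z in(z0,z1)])
                ~~~~^^^^^^^^^^^^^^^^^^^^^^^^^^^^^^^^^^^^^^^^^
  File "h.py", line 11, in proj
    p=ctrl.camera_params(cam);T=np.array(p['cam_to_world'])
ValueError: time passes only in moves, steps and waits
```

```bash
sed -i "s/^def snap/import functools\n@functools.lru_cache(None)\ndef CP(c): return ctrl.camera_params(c)\ndef snap/; s/p=ctrl.camera_params(cam)/p=CP(cam)/" h.py
cat > go1.py <<'E'
from cap import *
f=[('scene','pics/scene0.png'),('top','pics/top0.png')]
j=fit([(*f[0],(350,385,185,220)),(*f[1],(262,292,210,240))],.084,.110,.0285,[.42,.18])
t=fit([(*f[0],(396,420,185,210)),(*f[1],(230,250,214,238))],.099,.120,.017,[.42,.3])
def down(deg):
    yaw=np.deg2rad(deg);y=np.array([np.cos(yaw),np.sin(yaw),0]);z=-Z;return np.stack([np.cross(y,z),y,z],1)
E
python3 - <<'E'
from go1 import *
M=down(-79)
rows([(np.array([*j,.38]),M,18),(np.array([*j,.19]),M,4)])
E
```

```text
cap xy [0.422 0.182] res px [ 0.94 -0.38  1.05 -0.2 ]
cap xy [0.421 0.297] res px [ 0.81 -0.59  0.91 -0.28]
[[[-0.32,0.16,0],[0.03,-0.03,-1]],[[-0.34,0.12,0],[0.03,-0.03,-1]],[[-0.34,0.1,0],[0.03,-0.03,-1]],[[-0.35,0.07,0],[0.03,-0.03,-1]],[[-0.36,0.03,0],[0.03,-0.03,-1]],[[-0.36,0.01,0],[0.03,-0.03,-1]],[[-0.36,-0.03,0],[0.03,-0.03,-1.01]],[[-0.35,-0.05,0],[0.03,-0.03,-1]],[[-0.35,-0.09,0.01],[0.03,-0.03,-1]],[[-0.33,-0.12,0],[0.03,-0.03,-1]]]
[[[-0.33,-0.15,0.01],[0.03,-0.03,-1]],[[-0.31,-0.17,0.01],[0.03,-0.03,-1]],[[-0.3,-0.2,0.01],[0.03,-0.03,-1]],[[-0.28,-0.23,0.01],[0.03,-0.03,-1]],[[-0.25,-0.25,0.01],[0.03,-0.03,-1]],[[-0.24,-0.27,0.01],[0.03,-0.03,-1]],[[-0.21,-0.29,0.02],[0.03,-0.03,-1]],[[-0.18,-0.31,0.02],[0.03,-0.03,-1]],[[0,0,0.95],[0,0,0]],[[0,0,0.95],[0,0,0]]]
[[[0,0,0.95],[0,0,0]],[[0,0,0.95],[0,0,0]]]
```

```bash
python3 -m pendant '[[[-0.32,0.16,0],[0.03,-0.03,-1]],[[-0.34,0.12,0],[0.03,-0.03,-1]],[[-0.34,0.1,0],[0.03,-0.03,-1]],[[-0.35,0.07,0],[0.03,-0.03,-1]],[[-0.36,0.03,0],[0.03,-0.03,-1]],[[-0.36,0.01,0],[0.03,-0.03,-1]],[[-0.36,-0.03,0],[0.03,-0.03,-1]],[[-0.35,-0.05,0],[0.03,-0.03,-1]],[[-0.35,-0.09,0.01],[0.03,-0.03,-1]],[[-0.33,-0.12,0],[0.03,-0.03,-1]]]' 1 >/dev/null
python3 -m pendant '[[[-0.33,-0.15,0.01],[0.03,-0.03,-1]],[[-0.31,-0.17,0.01],[0.03,-0.03,-1]],[[-0.3,-0.2,0.01],[0.03,-0.03,-1]],[[-0.28,-0.23,0.01],[0.03,-0.03,-1]],[[-0.25,-0.25,0.01],[0.03,-0.03,-1]],[[-0.24,-0.27,0.01],[0.03,-0.03,-1]],[[-0.21,-0.29,0.02],[0.03,-0.03,-1]],[[-0.18,-0.31,0.02],[0.03,-0.03,-1]],[[0,0,0.95],[0,0,0]],[[0,0,0.95],[0,0,0]]]'
python3 - <<'E'
from go1 import *
st();rows([(np.array([*j,.19]),down(-79),2),(np.array([*j,.104]),down(-79),3)])
im=snap('scene','s6.png');tp=snap('top','t6.png')
a=cv2.resize(im[100:260,140:400],(780,480),interpolation=2);b=cv2.resize(tp[120:270,340:470],(520,600),interpolation=2)
cv2.imwrite('pics/s6c.png',a[:,:,::-1]);cv2.imwrite('pics/t6c.png',b[:,:,::-1])
E
```

```text
time: 21.92
eef_pos: [0.4222, 0.1822, 0.2843]
eef_rot: [[0.982, 0.19, 0.002], [0.19, -0.982, 0.0], [0.003, 0.0, -1.0]]
force: [1.3, -0.2, -0.5]
width: 0.0855
grip_force: 0.0
cap xy [0.422 0.182] res px [ 0.94 -0.38  1.05 -0.2 ]
cap xy [0.421 0.297] res px [ 0.81 -0.59  0.91 -0.28]
t 21.925 p [0.422 0.182 0.284] F [ 1.33  -0.213 -0.512] T [-0.031  0.017  0.025] w 0.08551114760520533 g 0.0 q [ 19.586  10.227 113.487  -0.027  56.142  98.628]
[[[-0.01,0,0.94],[0,-0.01,0]],[[0,0.01,0.95],[0,-0.02,-0.01]],[[0,0,0.57],[0,0,0]],[[0,0,0.57],[0,0,0]],[[0,0,0.58],[0,0,0]]]
```

View pics/t6c.png

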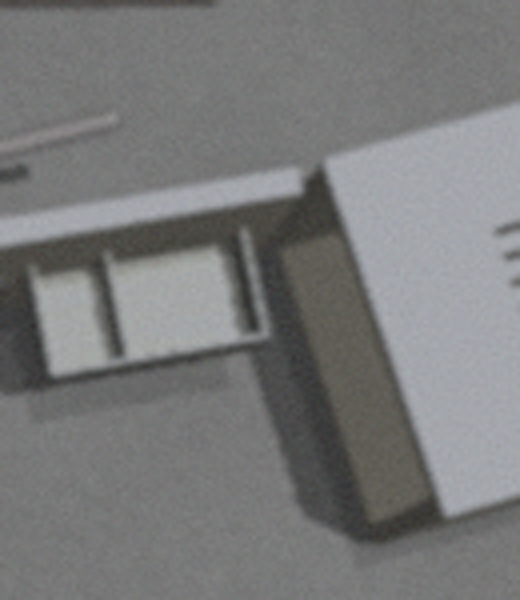

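The view shows the open door with both bins facing the robot: the wide bin (crop 110–245) is next to the hinge, and the narrow one (crop 38–105) is near the free edge. I'll fit the door angle and bin positions.

```bash
cat > bins.py <<'E'
from plan import *
def door(a,x,y,z): # door frame coords -> world
    v=rotz(a)@(X*x+Y*y); return np.array([HINGE[0]+v[0],HINGE[1]+v[1],z])
pt=lambda u,v:np.array([340+u/4-.4,120+v/4-.4])
O=[((.109,-.032,.168),(49,377)),((.109,.141,.168),(268,338)),((.109,.030,.168),(119,357)),((.105,.1365+0,.168),(262,330)),((.02,.137,.168),(240,230)),((.02,.030,.168),(106,253)),((.02,-.032,.168),(30,270))]
def f(p):
    r=[]
    for (x,y,z),q in O: r+=list(np.array(proj('top',door(p[0],x+p[2],p[1]+y,z)))-pt(*q))
    for x,q in((.02,(0,247)),(.02,(280,194)),(0,(0,218)),(0,(280,171))):
        A=np.array(proj('top',door(p[0],x+p[2],0,.255)));B=np.array(proj('top',door(p[0],x+p[2],-.28,.255)));n=(B-A)[::-1]*[1,-1]/np.linalg.norm(B-A);r.append((pt(*q)-A)@n)
    r.append(p[2]*200);return r
s=least_squares(f,[1.6,-.2,0],loss='soft_l1');a,yn,off=s.x
NB=door(a,.0625+off,yn,.118);WB=door(a,.0625+off,yn+.0845,.118)
DX=rotz(a)@X;DY=rotz(a)@Y
E
python3 - <<'E'
from bins import *
print(s.x,np.round(s.fun,1),'narrow',NB,'wide',WB,'DX',DX,'yaw DY',np.rad2deg(np.arctan2(DY[1],DY[0])))
for n,q in(('n',NB),('w',WB)): print(n,proj('top',[*q[:2],.168]),proj('scene',[*q[:2],.168]))
E
python3 -m pendant '[[[-0.01,0,0.94],[0,-0.01,0]],[[0,0.01,0.95],[0,-0.02,-0.01]],[[0,0,0.57],[0,0,0]],[[0,0,0.57],[0,0,0]],[[0,0,0.58],[0,0,0]],[[0,0,0],[0,0,0]]]'
```

```text
[ 1.668 -0.175  0.002] [ 0.2 -0.2 -0.1 -0.3  2.3  1.3 -0.3  0.7 -0.3 -0.4 -0.1 -0.1 -0.5 -0.9
  0.3 -0.5 -0.3  0.4  0.3] narrow [ 0.488 -0.083  0.118] wide [ 0.503 -0.166  0.118] DX [-0.985 -0.171  0.   ] yaw DY -80.17357840738325
n (np.float64(359.26585856459906), np.float64(197.41009678819432)) (np.float64(271.9757667315087), np.float64(195.95826387869533))
w (np.float64(385.72503982036), np.float64(192.63752424425707)) (np.float64(240.18129495606587), np.float64(199.6187068217699))
time: 22.78
eef_pos: [0.4217, 0.1812, 0.1045]
eef_rot: [[0.982, 0.19, -0.004], [0.19, -0.982, -0.001], [-0.004, 0.001, -1.0]]
force: [-0.6, 0.3, 0.8]
width: 0.0852
grip_force: 0.0
```

View pics/s6c.png

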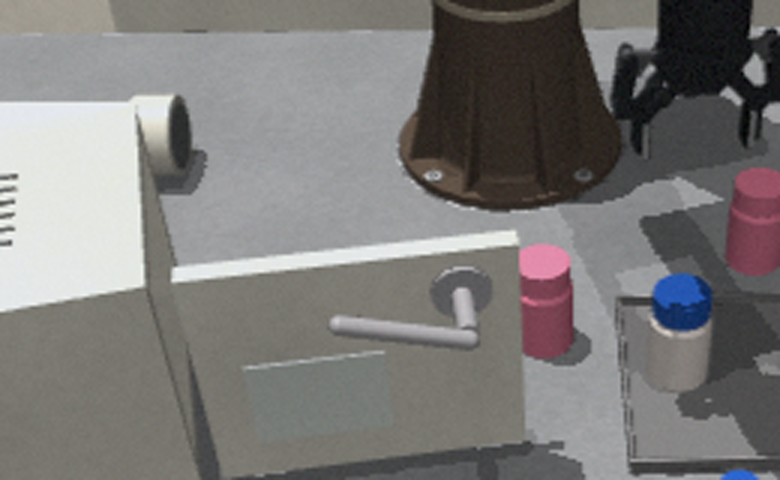

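```bash
python3 -m pendant '[[[0,0,0],[0,0,0]],[[0,0,0],[0,0,0]],[[0,0,0],[0,0,0]],[[0,0,0],[0,0,0]]]' 0 45
python3 - <<'E'
from bins import *
from go1 import down
o=ctrl.get_obs();p=np.array(o['eef_pos']);M=down(-80)
u=p+[0,0,.22]
w=np.array([*WB[:2],0])+.0*DX
rows([(u,np.array(o['eef_rot']),5),(np.array([w[0],w[1],u[2]]),M,8),(np.array([w[0],w[1],.24]),M,3)])
E
```

```text
time: 23.28
eef_pos: [0.4227, 0.1815, 0.1063]
eef_rot: [[0.982, 0.191, 0.001], [0.191, -0.982, 0.0], [0.001, 0.0, -1.0]]
force: [-0.7, -1.9, 12.7]
width: 0.0551
grip_force: 44.9
cap xy [0.422 0.182] res px [ 0.94 -0.38  1.05 -0.2 ]
cap xy [0.421 0.297] res px [ 0.81 -0.59  0.91 -0.28]
[[[0,0,-0.88],[0,0,0]],[[0,0,-0.88],[0,0,0]],[[0,0,-0.88],[0,0,0]],[[0,0,-0.88],[0,0,0]],[[0,0,-0.88],[0,0,0]],[[0.03,0.89,0],[0,0,0.02]],[[0.03,0.89,0],[0,0,0.03]],[[0.04,0.9,0],[0,0,0.02]],[[0.03,0.89,0],[0,-0.01,0.03]],[[0.04,0.89,0],[0,0,0.02]]]
[[[0.04,0.89,0],[0,0,0.03]],[[0.04,0.89,0],[0,0,0.02]],[[0.05,0.89,0],[0,0,0.03]],[[0,0,0.58],[0,0,0]],[[0,0,0.57],[0,0,0]],[[0,0,0.58],[0,0,0]]]
```

```bash
python3 -m pendant '[[[0,0,-0.3],[0,0,0]],[[0,0,-0.7],[0,0,0]],[[0,0,-0.9],[0,0,0]],[[0,0,-0.9],[0,0,0]],[[0,0,-0.9],[0,0,0]],[[0,0,-0.7],[0,0,0]],[[0,0.3,0],[0,0,0]],[[0.03,0.7,0],[0,0,0.02]],[[0.04,0.9,0],[0,0,0.02]],[[0.03,0.9,0],[0,0,0.03]]]' | grep -E 'force|width|pos'
python3 - <<'E'
from bins import *
from go1 import down
o=ctrl.get_obs();M=down(-80);w=WB;z=o['eef_pos'][2]
rows([(np.array([w[0],w[1],z]),M,7),(np.array([w[0],w[1],.235]),M,3)])
E
```

```text
eef_pos: [0.4529, 0.0432, 0.3245]
force: [0.4, -0.3, -1.2]
width: 0.0549
grip_force: 48.8
cap xy [0.422 0.182] res px [ 0.94 -0.38  1.05 -0.2 ]
cap xy [0.421 0.297] res px [ 0.81 -0.59  0.91 -0.28]
[[[0.03,0.61,0],[0,0,0.02]],[[0.03,0.62,0],[0,0.01,0.02]],[[0.03,0.61,0],[0,0,0.02]],[[0.03,0.62,0],[0,0,0.02]],[[0.03,0.61,0],[0,0.01,0.01]],[[0.04,0.62,0],[0,0,0.02]],[[0.03,0.61,0],[0,0,0.02]],[[0,0,0.6],[0,0,0]],[[0,0,0.59],[0,0,0]],[[0,0,0.6],[0,0,0]]]
```

```bash
python3 -m pendant '[[[0.03,0.6,0],[0,0,0.02]],[[0.03,0.6,0],[0,0,0.02]],[[0.03,0.6,0],[0,0,0.02]],[[0.03,0.6,0],[0,0,0.02]],[[0.03,0.6,0],[0,0,0.02]],[[0.03,0.5,0],[0,0,0.02]],[[0.03,0.4,0],[0,0,0.02]],[[0,0,0],[0,0,0]],[[0,0,0],[0,0,0]]]' | grep -E 'force|width|pos'
python3 - <<'E'
from bins import *
from go1 import down
o=ctrl.get_obs();M=down(-80);w=WB;z=o['eef_pos'][2]
rows([(np.array([w[0],w[1],z]),M,1),(np.array([w[0],w[1],.235]),M,3)])
im=ctrl.snapshot('top');cv2.imwrite('pics/t7.png',im[:,:,::-1])
E
```

```text
eef_pos: [0.4983, -0.1447, 0.3245]
force: [-0.1, -0.4, -1.7]
width: 0.0549
grip_force: 48.7
cap xy [0.422 0.182] res px [ 0.94 -0.38  1.05 -0.2 ]
cap xy [0.421 0.297] res px [ 0.81 -0.59  0.91 -0.28]
[[[0.01,0.44,0],[0,0.03,-0.01]],[[0,0,0.6],[0,0,0]],[[0,0,0.59],[0,0,0]],[[0,0,0.6],[0,0,0]]]
```

```bash
python3 -m pendant '[[[0.01,0.44,0],[0,0.03,0]],[[0,0,0.5],[0,0,0]],[[0,0,0.6],[0,0,0]],[[0,0,0.6],[0,0,0]],[[0,0,0.1],[0,0,0]],[[0,0,0.15],[0,0,0]],[[0,0,0],[0,0,0]]]' | grep -E 'force|width|pos'
python3 - <<'E'
from bins import *
st();p=np.array(ctrl.get_obs()['eef_pos']);print((p-WB)@DX,(p-WB)@DY)
E
```

```text
eef_pos: [0.5034, -0.1669, 0.2276]
force: [0.1, 0.7, -1.7]
width: 0.0554
grip_force: 48.7
t 26.575 p [ 0.503 -0.167  0.228] F [ 0.1    0.71  -1.669] T [0.03  0.048 0.028] w 0.05536653990886988 g 48.716893780074315 q [-21.622  19.886 108.999   0.01   51.028  58.43 ]
-0.0007264031942248963 0.0005344008047998069
```

Inside the bin without contact. Next I'll lower the last 6–7 mm.

```bash
python3 -m pendant '[[[0,0,0.06],[0,0,0]],[[0,0,0.05],[0,0,0]],[[0,0,0],[0,0,0]]]' | grep -E 'force|pos'; python3 -m pendant '[[[0,0,0.03],[0,0,0]],[[0,0,0],[0,0,0]]]' | grep -E 'force|pos'
```

```text
eef_pos: [0.503, -0.1667, 0.2217]
force: [-0.2, 0.0, -2.5]
grip_force: 48.7
eef_pos: [0.503, -0.1667, 0.2201]
force: [-0.0, -0.4, -1.0]
grip_force: 48.7
```

```bash
python3 -m pendant '[[[0,0,0.015],[0,0,0]],[[0,0,0],[0,0,0]]]' | grep -E '^force|pos'; python3 -m pendant '[[[0,0,0],[0,0,0]],[[0,0,0],[0,0,0]],[[0,0,0],[0,0,0]]]' 0.9 | grep -E 'force|pos|width'
python3 -m pendant '[[[0,0,-0.3],[0,0,0]],[[0,0,-0.5],[0,0,0]],[[0,0,-0.8],[0,0,0]],[[0,0,-0.6],[0,0,0]]]' | grep -E 'force|pos|width'
python3 - <<'E'
from go1 import *
M=down(-80);p=np.array(ctrl.get_obs()['eef_pos'])
rows([(np.array([*t,p[2]]),M,10),(np.array([*t,.19]),M,3),(np.array([*t,.116]),M,3)])
E
```

```text
eef_pos: [0.5031, -0.1668, 0.2195]
force: [-0.2, -1.0, 0.2]
eef_pos: [0.5031, -0.1667, 0.2195]
force: [-0.3, 0.3, 0.2]
width: 0.0766
grip_force: 0.0
eef_pos: [0.5032, -0.1668, 0.3321]
force: [1.2, -0.2, 0.1]
width: 0.0769
grip_force: 0.0
cap xy [0.422 0.182] res px [ 0.94 -0.38  1.05 -0.2 ]
cap xy [0.421 0.297] res px [ 0.81 -0.59  0.91 -0.28]
[[[0,-0.94,0],[0,0,0]],[[0,-0.94,0],[0,-0.01,0]],[[0,-0.94,0],[0,0,0]],[[-0.01,-0.94,0],[0.01,0,-0.01]],[[0,-0.95,-0.01],[0,0,0]],[[0,-0.94,0],[0,-0.01,0]],[[0,-0.94,0],[0,0,0]],[[0,-0.94,0],[0,0,0]],[[0,-0.94,0],[0,0,0]],[[0,-0.94,0],[0,-0.01,0]]]
[[[0,0,0.95],[0,0,0]],[[0,0,0.95],[0,0,0]],[[0,0,0.95],[0,0,0]],[[0,0,0.49],[0,0,0]],[[0,0,0.49],[0,0,0]],[[0,0,0.5],[0,0,0]]]
```

```bash
python3 -m pendant '[[[0,-0.94,0],[0,0,0]],[[0,-0.94,0],[0,0,0]],[[0,-0.94,0],[0,0,0]],[[0,-0.94,0],[0,0,0]],[[0,-0.94,0],[0,0,0]],[[0,-0.94,0],[0,0,0]],[[0,-0.94,0],[0,0,0]],[[0,-0.94,0],[0,0,0]],[[0,-0.94,0],[0,0,0]],[[0,-0.94,0],[0,0,0]]]' 0.75 >/dev/null; python3 -m pendant '[[[0,0,0.95],[0,0,0]],[[0,0,0.95],[0,0,0]],[[0,0,0.7],[0,0,0]],[[0,0,0.2],[0,0,0]],[[0,0,0],[0,0,0]]]' | grep -E 'force|pos|width'
python3 - <<'E'
from go1 import *
from bins import *
st();rows([(np.array([*t,.19]),down(-80),1),(np.array([*t,.115]),down(-80),3)])
snap('scene','s8.png')
J=fit([('scene','pics/s8.png',(215,265,150,215))],.197,.223,.0285,WB[:2]);d=np.array([*J,0])-[*WB[:2],0];print('jar in bin',d@DX,d@DY)
for n in('jar','tube'): print([(round(b['p'],2),np.round(np.array(b['position'])*[640,400],1).tolist()) for b in ctrl.boxes_of('scene',n)[:4]])
E
```

```text
eef_pos: [0.4223, 0.2964, 0.19]
force: [0.0, -0.4, 0.8]
width: 0.0641
grip_force: 0.0
cap xy [0.422 0.182] res px [ 0.94 -0.38  1.05 -0.2 ]
cap xy [0.421 0.297] res px [ 0.81 -0.59  0.91 -0.28]
t 30.2 p [0.422 0.296 0.19 ] F [ 0.008 -0.368  0.756] T [ 0.035 -0.018 -0.001] w 0.0641295517651617 g 0.0 q [ 31.717  21.712 112.875  -0.048  45.366 111.82 ]
[[[-0.02,-0.01,0],[0,-0.01,-0.01]],[[0,0,0.5],[0,0,0]],[[0,0,0.5],[0,0,0]],[[0,0,0.5],[0,0,0]]]
cap xy [ 0.478 -0.175] res px [0. 0.]
jar in bin 0.026105071913801493 0.0043754771088461665
[(0.81, [318.5, 199.5]), (0.77, [387.0, 180.0]), (0.47, [237.8, 181.3])]
[(0.81, [407.8, 204.2]), (0.46, [444.5, 209.3]), (0.28, [402.1, 293.3])]
```

The jar's cap is partly hidden behind the door in that view, so the top camera will check it later. Now the tube.

```bash
python3 -m pendant '[[[-0.02,-0.01,0.4],[0,0,0]],[[0,0,0.5],[0,0,0]],[[0,0,0.5],[0,0,0]],[[0,0,0.1],[0,0,0]],[[0,0,0],[0,0,0]]]'  | grep -E '^force|pos|width'; python3 -m pendant '[[[0,0,0],[0,0,0]],[[0,0,0],[0,0,0]],[[0,0,0],[0,0,0]],[[0,0,0],[0,0,0]],[[0,0,0],[0,0,0]]]' 0 40 | grep -E 'force|pos|width'
python3 - <<'E'
from bins import *
from go1 import down
snap('top','t8.png')
p=np.array(ctrl.get_obs()['eef_pos'])
J=[b for b in ctrl.cut_out('top','jar')]
for b in J:
    y,x=np.nonzero(b['mask']);print(round(b['p'],2),x.mean(),y.mean(),len(x))
im=cv2.imread('pics/t8.png');h=cv2.cvtColor(im,cv2.COLOR_BGR2HSV)[160:215,345:405];m=((h[...,0]>100)&(h[...,0]<130)&(h[...,1]>130)&(h[...,2]>50));y,x=np.nonzero(m);print('blue',x.min()+345,x.max()+345,y.min()+160,y.max()+160,len(x))
print('expected cap',proj('top',[*WB[:2],.221]))
M=down(-80);rows([(p+[0,0,.22],M,5),(np.array([*NB[:2],p[2]+.22]),M,9),(np.array([*NB[:2],.245]),M,2)])
E
```

```text
eef_pos: [0.4214, 0.2968, 0.1151]
force: [0.9, 0.1, 0.4]
width: 0.0639
eef_pos: [0.4216, 0.297, 0.1154]
force: [-0.6, -0.6, 9.9]
width: 0.0327
grip_force: 39.1
cap xy [0.422 0.182] res px [ 0.94 -0.38  1.05 -0.2 ]
cap xy [0.421 0.297] res px [ 0.81 -0.59  0.91 -0.28]
0.65 385.60706401766004 192.2980132450331 453
0.56 317.71666666666664 241.05333333333334 300
0.49 442.8747481010696 193.80491396682686 12902
blue 378 396 180 198 264
expected cap (np.float64(387.99226148952175), np.float64(188.8895578471779))
[[[0,0,-0.88],[0,-0.01,0]],[[0,0,-0.88],[0,0,-0.01]],[[0.01,0,-0.88],[0,-0.01,0]],[[0,0,-0.88],[0,0,0]],[[0,0,-0.88],[0,-0.01,0]],[[0,0.86,0],[0,0,0]],[[0,0.85,0],[0,0,0]],[[0,0.86,0],[0,0,0]],[[-0.01,0.86,0],[0,0,0]],[[0,0.86,0],[0,0,0]]]
[[[0,0.85,0],[0,0,0]],[[0,0.86,0],[0,0,0]],[[0,0.86,0],[0,0,0]],[[0,0.86,0],[0,0,0]],[[0,0,0.9],[0,0,0]],[[0,0,0.9],[0,0,0]]]
```

The jar stands upright at the centre of the wide bin (cap at (387,189), expected (388,189)). I'll carry the tube over.

```bash
python3 -m pendant '[[[0,0,-0.4],[0,0,0]],[[0,0,-0.8],[0,0,0]],[[0,0,-0.9],[0,0,0]],[[0,0,-0.9],[0,0,0]],[[0,0,-0.9],[0,0,0]],[[0,0,-0.5],[0,0,0]],[[0,0.4,0],[0,0,0]],[[0,0.8,0],[0,0,0]],[[0,0.86,0],[0,0,0]],[[0,0.86,0],[0,0,0]]]' | grep -E 'width'
python3 -m pendant '[[[0,0.86,0],[0,0,0]],[[0,0.86,0],[0,0,0]],[[0,0.86,0],[0,0,0]],[[0,0.86,0],[0,0,0]],[[0,0.86,0],[0,0,0]],[[0,0.5,0],[0,0,0]],[[0,0,0],[0,0,0]]]' | grep -E 'force|pos|width'
python3 - <<'E'
from bins import *
from go1 import down
M=down(-80);st();p=np.array(ctrl.get_obs()['eef_pos'])
T=NB+.003*DX;rows([(np.array([*T[:2],p[2]]),M,1),(np.array([*T[:2],.237]),M,2)])
E
```

```text
width: 0.0329
eef_pos: [0.4866, -0.0855, 0.3335]
force: [-0.5, 0.9, -1.3]
width: 0.0331
grip_force: 40.0
cap xy [0.422 0.182] res px [ 0.94 -0.38  1.05 -0.2 ]
cap xy [0.421 0.297] res px [ 0.81 -0.59  0.91 -0.28]
t 33.825 p [ 0.487 -0.086  0.333] F [-0.501  0.869 -1.31 ] T [0.035 0.017 0.006] w 0.03306857314243727 g 40.04694710019976 q [-13.474  10.414 105.623  -0.019  63.996  66.748]
[[[-0.02,-0.04,0],[0,0.01,-0.04]],[[0,0,0.96],[0,0,0]],[[0,0,0.97],[0,0,0]]]
```

```bash
python3 -m pendant '[[[-0.02,-0.04,0],[0,0,0]],[[0,0,0.5],[0,0,0]],[[0,0,0.7],[0,0,0]],[[0,0,0.6],[0,0,0]],[[0,0,0.15],[0,0,0]],[[0,0,0.05],[0,0,0]],[[0,0,0],[0,0,0]]]' | grep -E '^force|pos'
python3 -m pendant '[[[0,0,0.05],[0,0,0]],[[0,0,0],[0,0,0]]]' | grep -E '^force|pos'
python3 -m pendant '[[[0,0,0.03],[0,0,0]],[[0,0,0],[0,0,0]]]' | grep -E '^force|pos'
```

```text
eef_pos: [0.4866, -0.0817, 0.2353]
force: [0.5, -0.8, 0.7]
eef_pos: [0.4863, -0.0819, 0.2322]
force: [0.0, -0.2, -0.4]
eef_pos: [0.4861, -0.0819, 0.2303]
force: [1.3, 0.2, -0.1]
```

```bash
python3 -m pendant '[[[0,0,0.03],[0,0,0]],[[0,0,0],[0,0,0]]]' | grep -E '^force|pos'
python3 -m pendant '[[[0,0,0.02],[0,0,0]],[[0,0,0],[0,0,0]]]' | grep -E '^force|pos'
```

```text
eef_pos: [0.4861, -0.0819, 0.2288]
force: [-0.5, -0.4, -0.5]
eef_pos: [0.4865, -0.0819, 0.2284]
force: [-0.5, 0.9, 9.0]
```

```bash
python3 -m pendant '[[[0,0,0],[0,0,0]],[[0,0,0],[0,0,0]],[[0,0,0],[0,0,0]]]' 0.65 | grep -E 'force|width'
python3 -m pendant '[[[0,0,-0.3],[0,0,0]],[[0,0,-0.6],[0,0,0]],[[0,0,-0.9],[0,0,0]],[[0,0,-0.9],[0,0,0]],[[0,-0.9,0],[0,0,0]],[[0,-0.9,0],[0,0,0]],[[0,-0.9,0],[0,0,0]],[[0,-0.9,0],[0,0,0]],[[0,-0.9,0],[0,0,0]],[[0,0,0],[0,0,0]]]' | grep -E 'time|^force|pos|width'
python3 - <<'E'
from bins import *
snap('top','t9.png');snap('scene','s9.png')
im=cv2.imread('pics/t9.png');h=cv2.cvtColor(im,cv2.COLOR_BGR2HSV);m=((h[...,0]>100)&(h[...,0]<130)&(h[...,1]>130)&(h[...,2]>50)).astype('uint8')
n,l,s_,c=cv2.connectedComponentsWithStats(m)
for k in range(1,n):
    if s_[k,4]>15: print(s_[k],c[k])
print('expect jar',proj('top',[*WB[:2],.221]),'tube',proj('top',[*(NB+.002*DX)[:2],.231]))
a=cv2.cvtColor(cv2.imread('pics/t6.png')[150:200,330:420],6).astype(int);b=cv2.cvtColor(im[150:200,330:420],6).astype(int);print('door region diff (top strip)',np.abs(a-b)[8:25,2:80].mean())
for n in('beaker','wash_bottle','tube_rack'):print(n,[np.round(np.array(q['position'])*[640,400],1).tolist() for q in ctrl.boxes_of('top',n)[:1]])
E
```

```text
force: [-0.2, -0.3, -0.1]
width: 0.0552
grip_force: 0.0
time: 37.33
eef_pos: [0.4466, 0.1422, 0.3639]
force: [-0.2, 0.0, 0.6]
width: 0.0557
[232 126  47  22 568] [251.107 136.481]
[378 180  19  19 265] [387.015 189.109]
[355 190  11  10  89] [359.888 194.382]
[202 228   7   7  40] [204.675 231.025]
expect jar (np.float64(387.99226148952175), np.float64(188.8895578471779)) tube (np.float64(361.0606513995639), np.float64(193.74717479144851))
door region diff (top strip) 2.352187028657617
beaker [[198.4, 165.3]]
wash_bottle [[175.9, 195.4]]
tube_rack [[249.5, 133.8]]
```

```bash
python3 -c "
from bench import ctrl
print(ctrl.job_done())"
```

```text
the job is handed in; nothing more can be done
None
```

I handed the job in at about 37 s. The lever went down to its felt stop (about 12 N), and the door stands open at about 1.67 rad. The jar stands upright in the wide bin and the tube in the narrow bin, both checked in the last top picture. I never moved the beaker, wash bottle or tube rack. The rack's detected position shifted about 13 pixels in the last top picture; I put that down to the arm hiding part of it but did not check.

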